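# Load the flour analyser tray in reverse order

### The arm

A 6-joint arm with a two-finger parallel gripper is mounted at the origin on the work surface. World frame = base frame: x ahead of the robot, y to its left, z up, the work surface at z = 0. Lengths are in m, angles in rad, forces in N, time in s.
With the tool pointing down it reaches from about 0.35 to 0.85 m from the base axis. Payload 8.1 kg.
Tool frame: the origin (TCP) lies between the finger pads; the fingertips stand 11 mm ahead of it and the grasp point (between the pads) lies 8 mm behind it (tips_ahead is the z of the fingertips in the tool frame, in m); z points along the fingers, y is the line along which they close (so a half turn about z gives the same grasp; the last joint's range is limited). The gripper opens to 93 mm and grips with 3 to 60 N. Pads are 15 mm wide; open, the fingers measure 128 mm over their backs; the gripper's body (75 mm by 188 mm) begins 65 mm behind the grasp point.
Start: joints at [1.191, 0.13, 1.488, -0, 1.523, -0.085], TCP at [0.174, 0.574, 0.194] pointing down, gripper open.
Joint ranges: [-2.96, 2.96], [-0.89, 2.26], [0.02, 2.5], [-1.34, 4.48], [0, 2.73], [-2.66, 2.66]. Speed limits (rad/s): [2.39, 2.39, 2.79, 3.14, 3.14, 3.14].

### API

Orientations are given as a rotation vector (axis times angle).
In Python, from plant import read_state, read_camera, close_job, tips_ahead gives the robot as it stands. The module is installed in compiled form; this text tells all that it offers.
- The arm moves only by the tool move_arm, never from a script. Its argument "plan" is a list of rows, each a list of 7 numbers: the turn, a rotation vector about the tool's x, y, z in units of 6 degrees (1.0 is 6 degrees), then the shift along the tool's x, y, z in units of 25 mm (1.0 is 25 mm), then the finger opening in mm, from 0 to 93. A call has exactly 10 rows; each row shifts and turns the commanded pose from where the row before left it, along the tool's axes as they then stand; what a row does not reach is not made up. A row lasts 1/10 s, in which the tool goes at most 50 mm and 8.59 degrees, less where a joint would pass 70% of its speed; a pose out of reach is approached as far as the arm can. A call is refused whole if a number of a shift passes 1 or a number of a turn 1, either way. A call with a gripper value outside its range is refused whole. The fingers move at their own pace and stop on an object; "force" is the grip in N (left out, the last holds). Time passes only in rows, so rows that do not move let the fingers close, or fill a call up. It gives the time, the measured TCP pose, the force, the opening and the grip force at its end, in the units of the state.
- read_state(): the state, without advancing time (a new reading comes with each control period).
- read_camera(name): name is "scene" or "side" or "wrist"; returns a dict with "frame" (384x512x3 uint8, red, green, blue), "z_map" (384x512 float32, m along the optical axis (not along the pixel's ray), 0 where there is no reading), "fx", "fy", "cx", "cy" (pixels), "rvec" (rotation vector, rad) and "tvec" (3), from world to camera coordinates, as OpenCV has them. Camera axes: x right, y down, z forward; pixel columns grow to the right and rows downward; lengths in m; the calibration is good to about 2 mm. A picture is of the moment at which its call begins.
- close_job(): hands the job in; it is judged then, once.
The state is a dict: "t": time; "q": joint angles; "dq": joint speeds; "joint_torque": joint torques, N m; "tool_pos": TCP position; "orientation": TCP orientation; "force": force on the tool from outside, world axes, zero at the start; "wrist_torque": the same for the moment, N m; "opening": finger opening in m; "gripper_force": force on a finger pad.
Only numpy, scipy, OpenCV 4.12 (cv2) and the standard library are available. Lean on these libraries where they do the work, as an engineer would, in place of code of your own. Each camera call takes 0.05 s, during which the arm holds its last target. There are 200 camera calls.

### The job

Move the four flour sample cups from the grey mill rack into the white analyser tray in reverse order, so that the last milled is read first: the cup that starts next to the mill rack's blue block goes into the pocket farthest from the tray's blue block, and so on, until the cup farthest from the rack's blue block stands next to the tray's. Keep the cups upright, set each one down flat on the floor of its own pocket without dropping it, let go of all of them, and leave the beaker, the bottle and the meter where they are.

Things in the scene. Friction and masses are not known exactly. Their poses are not given: they have to be found in the camera images.
- cup_red: loose closed sample cup, upright plain cylinder 46 mm in diameter and 80 mm high, 85 to 170 g; white with a steel band and a red lid (the top 23 mm, same diameter, rigidly part of the cup). Origin at the centre of its underside, z up along its axis. Starts standing on the red seat. Grip it across the lid from above.
- cup_yellow: loose closed sample cup, upright plain cylinder 46 mm in diameter and 80 mm high, 85 to 170 g; white with a steel band and a yellow lid (the top 23 mm, same diameter, rigidly part of the cup). Origin at the centre of its underside, z up along its axis. Starts standing on the yellow seat. Grip it across the lid from above.
- cup_green: loose closed sample cup, upright plain cylinder 46 mm in diameter and 80 mm high, 85 to 170 g; white with a steel band and a green lid (the top 23 mm, same diameter, rigidly part of the cup). Origin at the centre of its underside, z up along its axis. Starts standing on the green seat. Grip it across the lid from above.
- cup_black: loose closed sample cup, upright plain cylinder 46 mm in diameter and 80 mm high, 85 to 170 g; white with a steel band and a black lid (the top 23 mm, same diameter, rigidly part of the cup). Origin at the centre of its underside, z up along its axis. Starts standing on the black seat. Grip it across the lid from above.
- seat_red: fixed red square pad 66 x 66 x 6 mm on the mill rack, on which the red-lidded cup stands at the start, at most 3 mm off centre; it stays when the cup is taken away. Origin at the centre of its underside, which lies 10 mm above the table; its flat top is 16 mm above the table. Axes parallel to the mill rack's.
- seat_yellow: fixed yellow square pad 66 x 66 x 6 mm on the mill rack, on which the yellow-lidded cup stands at the start, at most 3 mm off centre; it stays when the cup is taken away. Origin at the centre of its underside, which lies 10 mm above the table; its flat top is 16 mm above the table. Axes parallel to the mill rack's.
- seat_green: fixed green square pad 66 x 66 x 6 mm on the mill rack, on which the green-lidded cup stands at the start, at most 3 mm off centre; it stays when the cup is taken away. Origin at the centre of its underside, which lies 10 mm above the table; its flat top is 16 mm above the table. Axes parallel to the mill rack's.
- seat_black: fixed black square pad 66 x 66 x 6 mm on the mill rack, on which the black-lidded cup stands at the start, at most 3 mm off centre; it stays when the cup is taken away. Origin at the centre of its underside, which lies 10 mm above the table; its flat top is 16 mm above the table. Axes parallel to the mill rack's.
- mill_rack: fixed grey plate 80 x 300 x 10 mm on the table, carrying the four coloured seats in a row in an order that varies. Origin at the centre of its underside; y along the row, z up. Blue block (22 mm thick, 30 mm high) on its +y end. Seat centres at y = +112.5 (next to the blue block), +37.5, -37.5, -112.5 mm, x = 0. It lies beside the tray, on either side; both blue blocks point to the robot's left.
- analyser_tray: fixed white tray 82 x 307 mm: a row of four empty pockets, 70 x 70 mm inside, dark mat on the floor, which is 8 mm above the table; walls rise up to 12 mm above it. Origin at the centre of its underside, on the table; y along the row, z up. Blue block (22 mm thick, 30 mm high) on its +y end. Pocket centres at y = +112.5 (next to the blue block), +37.5, -37.5, -112.5 mm, x = 0.
- beaker: bystander: loose open glass beaker, 68 mm across, 85 mm high, standing beyond the racks. Origin at the centre of its underside.
- reagent: bystander: loose amber bottle with white cap, 60 mm across, 120 mm high, standing beyond the racks. Origin at the centre of its underside.
- meter: bystander: loose black hand-held meter with a blue screen, 60 x 110 x 28 mm, lying beyond the racks. Origin at the centre of its underside.
There are look-alikes about, which are no part of the job. What is shaped like the cup_green but pink or purple is not meant. What is shaped like the cup_yellow but pink is not meant.

How it is judged:
By the outcome, as a careful person would: the job done as asked, in the order asked, and still so for the second after the job is handed in, with the robot touching nothing.
It also fails if it takes over 99 s, if anything falls off the work surface, if the arm or the gripper's body presses on something with over 40 N, if the wrist force passes 120 N, or if a joint passes its speed limit or range.

## Working session

There is one attempt and no reset: what is moved stays moved. The work goes in short steps, Python scripts to look and compute and a tool call to move; the robot and the scene stay as the last step left them, time stands still between calls to the robot, and variables do not carry over. Pictures are saved under pics/ and viewed, at most 14 in all, crops included, and the job is handed in when it is done.

Besides the shell and the picture viewer there is one more tool, called after ">>>" as a command line: name --pt "numbers of a row" for each row, then --argument value for the rest. move_arm: Moves the arm, as the interface text tells. Its arguments: {"type":"object","properties":{"plan":{"type":"array","items":{"type":"array","items":{"type":"number"}}},"force":{"type":"number"}},"required":["plan"]}

```bash
mkdir -p pics; python3 - <<'E'
from plant import *
import cv2,numpy as np
s=read_state();print({k:np.round(v,3) for k,v in s.items()},tips_ahead)
ims=[]
for n in ["scene","side"]:
    c=read_camera(n);np.savez(f"{n}.npz",**c)
    ims.append(c["frame"]);print(n,c["fx"],c["cx"],c["cy"],np.round(c["rvec"],3),np.round(c["tvec"],3))
for n,i in zip("ab",ims): cv2.imwrite(f"pics/{n}.png",cv2.resize(i[:,:,::-1],(800,600)))
E
```

```text
{'t': np.float64(0.0), 'q': array([ 1.191,  0.131,  1.489, -0.   ,  1.523, -0.085]), 'dq': array([-0.001, -0.001, -0.   ,  0.001, -0.   , -0.001]), 'joint_torque': array([-1.0000e-03, -5.5985e+01, -4.9177e+01,  7.7000e-02,  3.5000e-02,
       -0.0000e+00]), 'tool_pos': array([0.174, 0.574, 0.193]), 'orientation': array([-4.610e-01, -3.107e+00,  3.000e-03]), 'force': array([-0.02 ,  0.792, -0.485]), 'wrist_torque': array([-0.016, -0.057, -0.034]), 'gripper_force': np.float64(0.0), 'opening': np.float64(0.093)} 0.011
scene 388.09572837982876 255.24146142771758 188.14128743298804 [ 2.205  0.684 -0.293] [-0.465 -0.19   1.084]
side 472.151589454754 258.96508623589693 182.48393277966596 [ 0.186 -2.619  1.541] [0.558 0.087 0.959]
```

View pics/a.png

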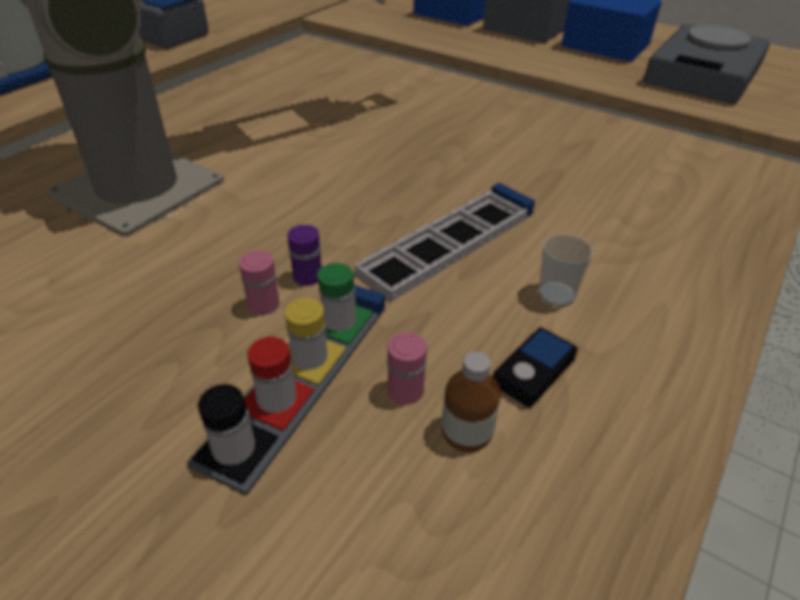

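View pics/b.png

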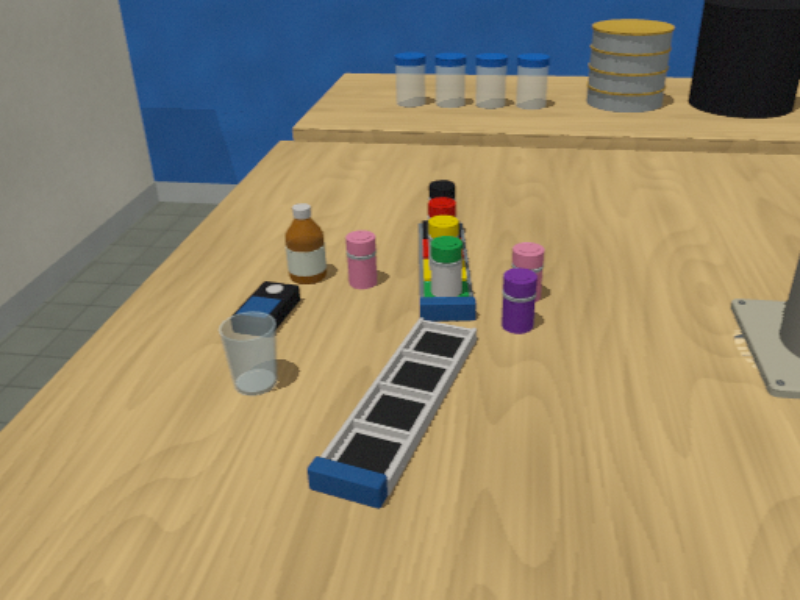

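Scene: the rack (left/front, ~(290,390)) runs green, yellow, red, black from its blue block; the tray is behind it at ~(440,240), blue end at (513,197). Two pink cups and one purple stand next to the rack. So green goes to the tray's y = −112.5, yellow to −37.5, red to +37.5 and black to +112.5.

```bash
cat > h.py <<'E'
import cv2,numpy as np
def world(c):
    R=cv2.Rodrigues(np.array(c["rvec"]))[0];t=np.array(c["tvec"]).ravel()
    v,u=np.mgrid[:384,:512];z=c["z_map"]
    P=np.stack([(u-c["cx"])/c["fx"]*z,(v-c["cy"])/c["fy"]*z,z],-1)
    W=(P-t)@R; W[z==0]=np.nan; return W
def hsv(c): return cv2.cvtColor(c["frame"],cv2.COLOR_RGB2HSV)
def ray(c,u,v,h):
    R=cv2.Rodrigues(np.array(c["rvec"]))[0];t=np.array(c["tvec"]).ravel()
    o=-R.T@t;d=R.T@np.array([(u-c["cx"])/c["fx"],(v-c["cy"])/c["fy"],1]);return o+d*(h-o[2])/d[2]
def blobs(c,m,W,zlo,zhi,amin=25):
    m=(m&(W[...,2]>zlo)&(W[...,2]<zhi)).astype(np.uint8)
    n,l,s,ce=cv2.connectedComponentsWithStats(m,connectivity=4);out=[]
    for i in range(1,n):
        if s[i,4]>=amin:
            p=W[l==i];out.append((s[i,4],ce[i].round(0),p.mean(0).round(4),(p.max(0)-p.min(0)).round(3)))
    return out
E
python3 - <<'E'
from h import *
for n in ["scene","side"]:
    c=dict(np.load(n+".npz"));W=world(c);H=hsv(c);h,s,v=H[...,0].astype(int),H[...,1],H[...,2]
    g=(W[...,0]>.15)&(W[...,0]<.95)&(abs(W[...,1])<.6)
    print(n,"tops")
    for b in blobs(c,g,W,.088,.102): print(*b)
    print("lookalikes");
    for b in blobs(c,g&(h>130)&(h<172)&(s>60),W,.068,.088): print(*b)
    print("dark")
    for b in blobs(c,g&(v<75),W,.0,.02): 
        print(*b,ray(c,*b[1],.008).round(4))
    print("blue")
    for b in blobs(c,g&(h>100)&(h<125)&(s>120),W,.005,.05): print(*b)
    print("seats")
    for b in blobs(c,g&(s>150)&((h<8)|(h>22)&(h<85)|(h>172)),W,.008,.022): print(*b)
E
```

```text
scene tops
327 [215. 177.] [ 0.5191 -0.0792  0.0952] [0.046 0.046 0.011]
399 [195. 200.] [ 0.5314 -0.1533  0.0952] [0.045 0.046 0.01 ]
485 [172. 226.] [ 0.5419 -0.2244  0.0954] [0.045 0.045 0.011]
258 [303. 247.] [ 0.7459 -0.136   0.094 ] [0.04  0.036 0.014]
606 [141. 258.] [ 0.5502 -0.3012  0.0956] [0.045 0.044 0.011]
lookalikes
270 [194. 151.] [ 0.414  -0.0226  0.0784] [0.046 0.046 0.015]
194 [164. 169.] [ 0.4045 -0.1053  0.079 ] [0.042 0.042 0.014]
300 [260. 223.] [ 0.6526 -0.1207  0.0792] [0.042 0.043 0.014]
dark
188 [315. 137.] [0.5605 0.28   0.0079] [0.053 0.058 0.006] [0.5625 0.2788 0.008 ]
220 [295. 148.] [0.5437 0.2058 0.0079] [0.056 0.057 0.006] [0.5442 0.2052 0.008 ]
252 [274. 160.] [0.5271 0.1319 0.008 ] [0.056 0.06  0.005] [0.5273 0.1321 0.008 ]
297 [251. 173.] [0.5103 0.0574 0.0081] [0.056 0.058 0.006] [0.51   0.0588 0.008 ]
93 [239. 182.] [0.504  0.0176 0.0071] [0.077 0.018 0.014] [0.5061 0.0166 0.008 ]
103 [194. 179.] [ 0.4177 -0.034   0.0104] [0.051 0.021 0.02 ] [ 0.4158 -0.0337  0.008 ]
1665 [168. 275.] [ 0.5557 -0.2564  0.0128] [0.092 0.322 0.02 ] [ 0.5522 -0.2609 
[... 1342 characters left out ...]
23 [268. 240.] [0.5274 0.1298 0.009 ] [0.061 0.059 0.006] [0.5268 0.1274 0.008 ]
540 [253. 264.] [0.5442 0.2037 0.0089] [0.063 0.061 0.006] [0.5437 0.2038 0.008 ]
631 [236. 290.] [0.5606 0.2754 0.0089] [0.062 0.06  0.005] [0.5609 0.2758 0.008 ]
34 [245. 317.] [0.5339 0.3373 0.0107] [0.003 0.016 0.02 ] [0.5346 0.3351 0.008 ]
blue
209 [166. 195.] [0.769  0.0179 0.03  ] [0.05  0.053 0.006]
489 [286. 197.] [ 0.5065 -0.0175  0.0221] [0.076 0.031 0.028]
1034 [222. 308.] [0.5704 0.335  0.0232] [0.081 0.057 0.028]
seats
35 [272. 159.] [ 0.5634 -0.2129  0.0173] [0.013 0.064 0.004]
89 [273. 178.] [ 0.548  -0.1115  0.0169] [0.028 0.121 0.009]
63 [297. 180.] [ 0.4907 -0.108   0.0161] [0.017 0.117 0.01 ]
```

```bash
cat > go.py <<'E'
# usage: go.py x y z yaw_deg(tool y axis) -> remaining turn (units) and shift (units) in present tool axes and after the turn
import sys,numpy as np
from scipy.spatial.transform import Rotation as Ro
from plant import read_state
s=read_state();R=Ro.from_rotvec(s["orientation"])
a=list(map(float,sys.argv[1:]));th=np.deg2rad(a[3])
y=np.array([np.cos(th),np.sin(th),0]);z=np.array([0,0,-1.]);T=Ro.from_matrix(np.stack([np.cross(y,z),y,z],1))
d=np.array(a[:3])-s["tool_pos"]
print("t",round(float(s["t"]),2),"turn",(np.rad2deg((R.inv()*T).as_rotvec())/6).round(2),"shift now",(R.inv().apply(d)/.025).round(2),"after turn",(T.inv().apply(d)/.025).round(2),
 "pos",s["tool_pos"].round(4),"q1,q6",s["q"][[0,5]].round(2))
E
python3 go.py .517 -.073 .2 8
```

```text
t 0.1 turn [-1.000e-02  1.000e-02  1.085e+01] shift now [-20.64 -20.76  -0.26] after turn [-27.52   9.98  -0.29] pos [0.1741 0.5736 0.1928] q1,q6 [ 1.19 -0.09]
```

>>> move_arm --pt "0 0 1 0 0 0 93" --pt "0 0 1 0 0 0 93" --pt "0 0 1 0 0 0 93" --pt "0 0 1 0 0 0 93" --pt "0 0 1 0 0 0 93" --pt "0 0 1 0 0 0 93" --pt "0 0 1 0 0 0 93" --pt "0 0 1 0 0 0 93" --pt "0 0 1 0 0 0 93" --pt "0 0 1 0 0 0 93"

```text
t: 1.1
tool_pos: [0.1742, 0.5738, 0.1931]
orientation: [1.958, 2.456, -0.002]
force: [-0.1, -0.0, -0.6]
opening: 0.093
gripper_force: 0.0
```

```bash
python3 go.py .517 -.073 .2 8
```

```text
t 1.1 turn [-0.01  0.01  0.81] shift now [-28.28   7.61  -0.26] after turn [-27.53   9.98  -0.28] pos [0.1742 0.5738 0.1931] q1,q6 [1.19 0.97]
```

>>> move_arm --pt "0 0 0.81 0 0 -0.28 93" --pt "0 0 0 -1 0.5 0 93" --pt "0 0 0 -1 0.5 0 93" --pt "0 0 0 -1 0.5 0 93" --pt "0 0 0 -1 0.5 0 93" --pt "0 0 0 -1 0.5 0 93" --pt "0 0 0 -1 0.5 0 93" --pt "0 0 0 -1 0.5 0 93" --pt "0 0 0 -1 0.5 0 93" --pt "0 0 0 -1 0.5 0 93"

```text
t: 2.1
tool_pos: [0.3182, 0.3664, 0.2003]
orientation: [-2.056, -2.376, 0.001]
force: [-0.6, -0.1, 0.9]
opening: 0.093
gripper_force: 0.0
```

>>> move_arm --pt "0 0 0 -1 0.5 0 93" --pt "0 0 0 -1 0.5 0 93" --pt "0 0 0 -1 0.5 0 93" --pt "0 0 0 -1 0.5 0 93" --pt "0 0 0 -1 0.5 0 93" --pt "0 0 0 -1 0.5 0 93" --pt "0 0 0 -1 0.5 0 93" --pt "0 0 0 -1 0.5 0 93" --pt "0 0 0 -1 0.5 0 93" --pt "0 0 0 -1 0.5 0 93"

```text
t: 3.1
tool_pos: [0.4777, 0.137, 0.2003]
orientation: [-2.056, -2.375, 0.001]
force: [0.5, -0.7, 0.3]
opening: 0.0929
gripper_force: 0.0
```

```bash
python3 go.py .517 -.073 .2 8; python3 - <<'E'
from plant import *
from h import *
c=read_camera("wrist");cv2.imwrite("pics/w1.png",c["frame"][:,:,::-1])
W=world(c);h,s,v=[x.astype(int) for x in cv2.split(hsv(c))]
for b in blobs(c,np.ones_like(h)>0,W,.093,.1,100): print(*b)
print('dark')
for b in blobs(c,v<75,W,.0,.016,100): print(*b)
E
```

```text
t 3.1 turn [-0.01  0.    0.04] shift now [-8.54  0.35  0.01] after turn [-8.54  0.39  0.01] pos [0.4777 0.137  0.2003] q1,q6 [0.18 0.03]
dark
2245 [348.  67.] [0.5609 0.2782 0.0086] [0.063 0.063 0.006]
1925 [322. 129.] [0.5443 0.2051 0.0086] [0.063 0.062 0.005]
1676 [298. 185.] [0.5277 0.1319 0.0086] [0.062 0.062 0.005]
1521 [275. 235.] [0.51   0.059  0.0086] [0.063 0.064 0.005]
129 [198. 264.] [0.4114 0.002  0.0094] [0.04  0.018 0.015]
```

View pics/w1.png

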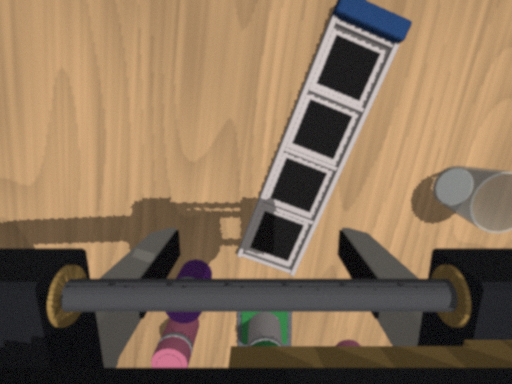

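The wrist view shows the four empty pockets at (275,235) to (348,67), and it agrees with the scene estimate. Next, above green.

>>> move_arm --pt "0 0 0 -0.95 0.04 0 93" --pt "0 0 0 -0.95 0.04 0 93" --pt "0 0 0 -0.95 0.04 0 93" --pt "0 0 0 -0.95 0.04 0 93" --pt "0 0 0 -0.95 0.04 0 93" --pt "0 0 0 -0.95 0.04 0 93" --pt "0 0 0 -0.95 0.04 0 93" --pt "0 0 0 -0.95 0.04 0 93" --pt "0 0 0 -0.95 0.04 0 93" --pt "0 0 0 0 0 0 93"

```text
t: 4.15
tool_pos: [0.517, -0.0743, 0.2002]
orientation: [-2.059, -2.373, 0.002]
force: [-0.2, 0.6, -0.9]
opening: 0.0928
gripper_force: 0.0
```

```bash
python3 go.py .517 -.073 .075 8; python3 - <<'E'
from plant import *
from h import *
for n in ["wrist","scene","side"]:
    c=read_camera(n);W=world(c);h,s,v=[x.astype(int) for x in cv2.split(hsv(c))]
    if n=="wrist":cv2.imwrite("pics/w2.png",c["frame"][:,:,::-1])
    g=(W[...,0]>.47)&(W[...,0]<.6)&(W[...,1]<0)
    for b in blobs(c,g,W,.094,.1,60): print(n,*b)
E
```

```text
t 4.15 turn [-0.01  0.01  0.02] shift now [0.05 0.01 5.01] after turn [0.05 0.01 5.01] pos [ 0.517  -0.0743  0.2002] q1,q6 [-0.24 -0.38]
wrist 1560 [258. 191.] [ 0.5143 -0.0742  0.0965] [0.045 0.045 0.005]
wrist 1308 [260. 260.] [ 0.5268 -0.1481  0.0964] [0.045 0.045 0.005]
wrist 839 [260. 322.] [ 0.5377 -0.2242  0.0965] [0.045 0.035 0.005]
scene 268 [215. 175.] [ 0.5171 -0.0772  0.096 ] [0.046 0.044 0.005]
scene 325 [194. 199.] [ 0.5295 -0.1515  0.096 ] [0.045 0.045 0.005]
scene 418 [171. 225.] [ 0.5401 -0.2232  0.0961] [0.046 0.045 0.005]
scene 533 [141. 257.] [ 0.5485 -0.3003  0.0962] [0.046 0.045 0.005]
side 100 [282. 118.] [ 0.5462 -0.2934  0.097 ] [0.044 0.048 0.005]
side 115 [282. 130.] [ 0.538  -0.2164  0.0971] [0.044 0.048 0.005]
side 134 [283. 142.] [ 0.5277 -0.1446  0.0969] [0.043 0.048 0.006]
side 161 [285. 155.] [ 0.5155 -0.0708  0.0969] [0.045 0.045 0.005]
```

View pics/w2.png

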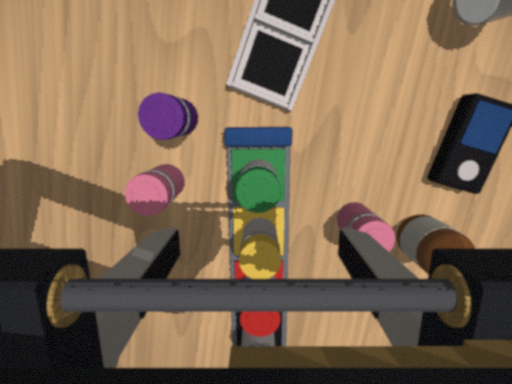

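The lids are at (258,191), (260,260) and (260,322), and the fingers are clear of the look-alikes. Descend on green, then grip and lift.

>>> move_arm --pt "0 0 0 0 -0.05 0.8 93" --pt "0 0 0 0 0 0.9 93" --pt "0 0 0 0 0 0.9 93" --pt "0 0 0 0 0 0.9 93" --pt "0 0 0 0 0 0.8 93" --pt "0 0 0 0 0 0.5 93" --pt "0 0 0 0 0 0.2 93" --pt "0 0 0 0 0 0 44" --pt "0 0 0 0 0 0 40" --pt "0 0 0 0 0 0 40" --force 25

```text
t: 5.3
tool_pos: [0.5168, -0.0725, 0.077]
orientation: [2.055, 2.374, 0.002]
force: [0.5, -0.2, -0.2]
opening: 0.0735
gripper_force: 0.0
```

>>> move_arm --pt "0 0 0 0 0 0 40" --pt "0 0 0 0 0 0 40" --pt "0 0 0 0 0 0 40" --pt "0 0 0 0 0 0 40" --pt "0 0 0 0 0 0 40" --pt "0 0 0 0 0 0 40" --pt "0 0 0 0 0 0 40" --pt "0 0 0 0 0 -0.1 40" --pt "0 0 0 0 0 -0.3 40" --pt "0 0 0 0 0 -0.4 40"

```text
t: 6.3
tool_pos: [0.5156, -0.0723, 0.0961]
orientation: [-2.055, -2.375, 0.001]
force: [0.1, 0.5, 0.1]
opening: 0.0402
gripper_force: 0.0
```

```bash
python3 go.py .510 .058 .2 -13; python3 - <<'E'
from plant import *
import numpy as np
s=read_state();print(s["opening"],s["gripper_force"],s["force"].round(2))
E
```

```text
t 6.3 turn [-0.01 -0.    3.54] shift now [ 5.19  0.52 -4.15] after turn [ 5.03 -1.39 -4.16] pos [ 0.5156 -0.0723  0.0961] q1,q6 [-0.24 -0.38]
0.04021321228710023 0.0 [0.07 0.49 0.15]
```

```bash
python3 - <<'E'
from plant import *
from h import *
a=[read_camera(n)["frame"] for n in ("wrist","side")]
b=a[1][90:282,180:436]; cv2.imwrite("pics/w3.png",np.vstack([cv2.resize(a[0],(400,300)),cv2.resize(b,(400,300))])[:,:,::-1])
E
```

```text
(no output)
```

View pics/w3.png

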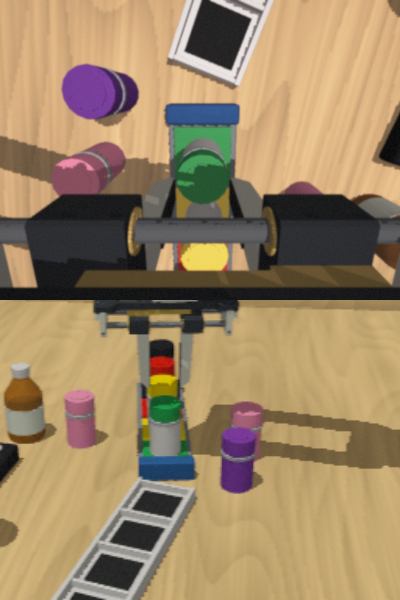

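The fingers have closed behind the green cup, in the gap towards yellow. I'll measure the cups and the fingertips.

```bash
python3 - <<'E'
from plant import *
from h import *
print(read_state()["tool_pos"],read_state()["q"].round(4))
for n in ["wrist","scene","side"]:
    c=read_camera(n);W=world(c);h,s,v=[x.astype(int) for x in cv2.split(hsv(c))]
    g=(W[...,0]>.45)&(W[...,0]<.6)&(W[...,1]<0)
    for b in blobs(c,g&(s>120),W,.094,.1,30): print(n,*b)
    for b in blobs(c,g&(s<90),W,.105,.15,30): print(n,'finger',*b)
E
```

```text
[ 0.51733595 -0.0726583   0.09813752] [-0.2377 -0.0165  1.8183  0.      1.3363 -0.3817]
wrist 3175 [256. 226.] [ 0.5143 -0.0732  0.0965] [0.045 0.044 0.005]
wrist 1866 [259. 328.] [ 0.5273 -0.1513  0.0966] [0.045 0.033 0.004]
wrist finger 594 [211. 241.] [ 0.4898 -0.0697  0.1392] [0.017 0.017 0.027]
wrist finger 634 [305. 242.] [ 0.5394 -0.063   0.1384] [0.015 0.019 0.027]
scene 234 [214. 176.] [ 0.5175 -0.0793  0.0961] [0.044 0.043 0.004]
scene 327 [194. 199.] [ 0.5297 -0.1516  0.096 ] [0.044 0.045 0.004]
scene 406 [171. 225.] [ 0.5397 -0.2229  0.096 ] [0.044 0.045 0.005]
scene finger 97 [201. 156.] [ 0.493  -0.0852  0.1378] [0.016 0.014 0.027]
scene finger 101 [227. 163.] [ 0.547  -0.0758  0.1387] [0.015 0.018 0.026]
side 106 [283. 130.] [ 0.5364 -0.2167  0.097 ] [0.039 0.047 0.005]
side 124 [284. 142.] [ 0.5263 -0.1447  0.0969] [0.04  0.048 0.005]
side 157 [285. 155.] [ 0.5147 -0.0704  0.097 ] [0.042 0.045 0.006]
side finger 73 [272. 140.] [ 0.5417 -0.0603  0.1377] [0.013 0.012 0.029]
side finger 70 [297. 140.] [ 0.4882 -0.0677  0.137 ] [0.015 0.01  0.026]
```

```bash
python3 - <<'E'
from plant import *
from h import *
c=read_camera("side");s2=read_camera("scene")
W=world(c)
for u in (297,272): 
    for v in range(128,176,3): print(u,v,W[v,u].round(3),c["frame"][v,u])
a=cv2.resize(c["frame"][100:190,245:335],(600,600),interpolation=cv2.INTER_CUBIC)
cv2.imwrite("pics/s4.png",a[:,:,::-1])
E
```

```text
297 128 [ 0.489 -0.069  0.164] [139 140 126]
297 131 [ 0.489 -0.07   0.157] [131 131 120]
297 134 [ 0.489 -0.069  0.15 ] [139 139 126]
297 137 [ 0.489 -0.066  0.144] [128 128 117]
297 140 [ 0.489 -0.068  0.137] [130 130 116]
297 143 [ 0.489 -0.071  0.128] [128 129 115]
297 146 [ 0.509 -0.334  0.   ] [126 120 104]
297 149 [ 0.507 -0.314  0.   ] [170 149 109]
297 152 [ 0.506 -0.293  0.001] [151 137 116]
297 155 [ 0.502 -0.253  0.011] [87 89 84]
297 158 [ 0.501 -0.232  0.013] [68 73 71]
297 161 [ 0.5  -0.22  0.01] [111 113 115]
297 164 [ 0.498 -0.202  0.01 ] [102  98  98]
297 167 [ 0.497 -0.187  0.01 ] [105  91  46]
297 170 [ 0.495 -0.169  0.011] [113 100  27]
297 173 [ 0.493 -0.141  0.017] [126 110  18]
272 128 [ 0.542 -0.059  0.166] [130 129 118]
272 131 [ 0.542 -0.057  0.16 ] [128 128 117]
272 134 [ 0.542 -0.058  0.152] [127 127 115]
272 137 [ 0.543 -0.063  0.143] [129 130 118]
272 140 [ 0.543 -0.061  0.137] [129 128 116]
272 143 [ 0.543 -0.061  0.13 ] [130 130 118]
272 146 [ 0.574 -0.292  0.016] [39 36 39]
272 149 [ 0.571 -0.273  0.016] [36 37 36]
272 152 [ 0.569 -0.258  0.014] [35 19 19]
272 155 [ 0.567 -0.236  0.016] [195  31  23]
272 158 [ 0.564 -0.216  0.017] [194  27  16]
272 161 [ 0.562 -0.199  0.017] [194  26   9]
272 164 [ 0.56  -0.183  0.017] [148  21  11]
272 167 [ 0.557 -0.164  0.018] [214 191   0]
272 170 [ 0.555 -0.148  0.018] [131 114   0]
272 173 [ 0.553 -0.137  0.016] [133 116   0]
```

View pics/s4.png

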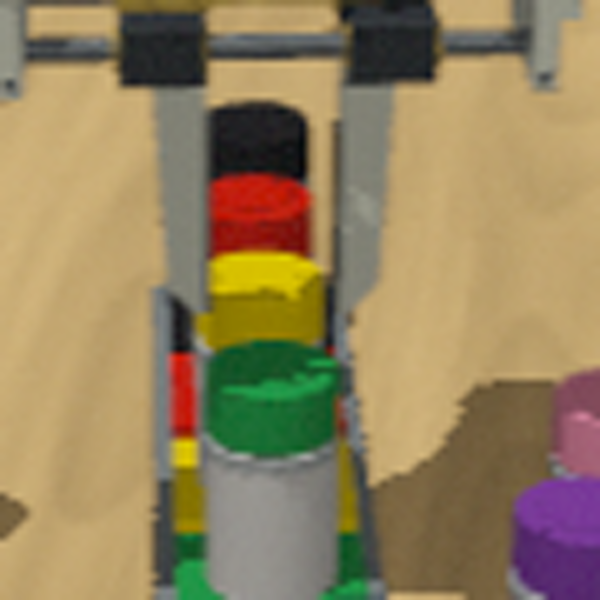

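The side picture shows the fingertips ending about 25 mm above where the reported TCP says, at crop (200,310), with the lid below at (270,370). So the fingers closed above the cup and nothing moved. Judged by the camera, I need to go about 35 mm lower, so I open again, descend in stages and check.

>>> move_arm --pt "0 0 0 0 0 0 93" --pt "0 0 0 0 0 0 93" --pt "0 0 0 0 0 0 93" --pt "0 0 0 0 0 0 93" --pt "0 0 0 0 0 0 93" --pt "0 0 0 0 0 0 93" --pt "0 0 0 0 0 0 93" --pt "0 0 0 0 0 0.4 93" --pt "0 0 0 0 0 0.4 93" --pt "0 0 0 0 0 0.2 93"

```text
t: 7.65
tool_pos: [0.5147, -0.072, 0.0688]
orientation: [-2.055, -2.374, 0.002]
force: [-0.3, 0.6, 0.3]
opening: 0.0927
gripper_force: 0.0
```

```bash
cat > tip.py <<'E'
from plant import *
from h import *
s=read_state();print(s["tool_pos"].round(4),s["opening"],s["gripper_force"],s["force"].round(1))
tp=s["tool_pos"]
c=read_camera("side");W=world(c)
y0=tp[1]
f=(abs(W[...,0]-tp[0])<.08)&(W[...,1]>y0-.02)&(W[...,1]<y0+.03)&(W[...,2]>.03)&(hsv(c)[...,1]<60)
for x in np.arange(tp[0]-.08,tp[0]+.08,.008):
    p=W[f&(W[...,0]>=x)&(W[...,0]<x+.008)]
    if len(p): print(x.round(3),"zmin",p[:,2].min().round(3),len(p))
E
python3 tip.py
```

```text
[ 0.5147 -0.072   0.0688] 0.09273341174781768 0.0 [-0.3  0.6  0.3]
0.435 zmin 0.182 91
0.443 zmin 0.172 94
0.451 zmin 0.101 182
0.459 zmin 0.095 166
0.467 zmin 0.19 116
0.475 zmin 0.191 445
0.483 zmin 0.192 306
0.491 zmin 0.031 177
0.499 zmin 0.03 171
0.507 zmin 0.031 151
0.515 zmin 0.031 158
0.523 zmin 0.031 135
0.531 zmin 0.032 112
0.539 zmin 0.212 150
0.547 zmin 0.212 150
0.555 zmin 0.097 94
0.563 zmin 0.098 146
0.571 zmin 0.104 68
0.579 zmin 0.22 28
0.587 zmin 0.185 35
```

The tips are at ~0.095 with the TCP at 0.070, so I go down another 27 mm and grip, waiting for the grip before lifting.

>>> move_arm --pt "0 0 0 0 0 0.3 93" --pt "0 0 0 0 0 0.3 93" --pt "0 0 0 0 0 0.3 93" --pt "0 0 0 0 0 0.2 93" --pt "0 0 0 0 0 0 40" --pt "0 0 0 0 0 0 40" --pt "0 0 0 0 0 0 40" --pt "0 0 0 0 0 0 40" --pt "0 0 0 0 0 0 40" --pt "0 0 0 0 0 0 40"

```text
t: 8.7
tool_pos: [0.516, -0.0724, 0.0435]
orientation: [2.056, 2.375, 0.0]
force: [0.9, 0.6, 0.3]
opening: 0.0497
gripper_force: 0.0
```

>>> move_arm --pt "0 0 0 0 0 0 35" --pt "0 0 0 0 0 0 35" --pt "0 0 0 0 0 0 35" --pt "0 0 0 0 0 0 35" --pt "0 0 0 0 0 0 35" --pt "0 0 0 0 0 0 35" --pt "0 0 0 0 0 0 35" --pt "0 0 0 0 0 0 35" --pt "0 0 0 0 0 0 35" --pt "0 0 0 0 0 0 35"

```text
t: 9.7
tool_pos: [0.516, -0.0723, 0.0434]
orientation: [2.056, 2.375, 0.0]
force: [-0.7, 0.4, 2.9]
opening: 0.0456
gripper_force: 25.0
```

```bash
python3 tip.py|head -1;python3 go.py .510 .058 .163 -13
```

```text
[ 0.516  -0.0723  0.0434] 0.04563184772530413 25.00011295080185 [-0.7  0.4  2.9]
t 9.75 turn [0.   0.   3.54] shift now [ 5.19  0.51 -4.79] after turn [ 5.03 -1.41 -4.79] pos [ 0.516  -0.0723  0.0434] q1,q6 [-0.24 -0.38]
```

>>> move_arm --pt "0 0 0 0 0 -0.3 35" --pt "0 0 0 0 0 -0.8 35" --pt "0 0 0 0 0 -0.9 35" --pt "0 0 0 0 0 -0.9 35" --pt "0 0 0 0 0 -0.9 35" --pt "0 0 0 0 0 -0.8 35" --pt "0 0 0.88 0 0 -0.2 35" --pt "0 0 0.88 0 0 0 35" --pt "0 0 0.88 0 0 0 35" --pt "0 0 0.9 0 0 0 35"

```text
t: 10.75
tool_pos: [0.5155, -0.0722, 0.1633]
orientation: [-2.462, -1.951, 0.001]
force: [-0.8, -0.7, -1.1]
opening: 0.0457
gripper_force: 25.0
```

>>> move_arm --pt "0 0 0 0.4 -0.1 0 35" --pt "0 0 0 0.7 -0.2 0 35" --pt "0 0 0 0.8 -0.2 0 35" --pt "0 0 0 0.8 -0.2 0 35" --pt "0 0 0 0.8 -0.2 0 35" --pt "0 0 0 0.8 -0.2 0 35" --pt "0 0 0 0.5 -0.2 0 35" --pt "0 0 0 0.23 -0.11 0 35" --pt "0 0 0 0 0 0 35" --pt "0 0 0 0 0 0 35"

```text
t: 11.75
tool_pos: [0.5097, 0.0578, 0.1632]
orientation: [2.458, 1.956, -0.0]
force: [0.1, 0.0, -1.3]
opening: 0.0459
gripper_force: 25.0
```

```bash
python3 tip.py|head -1;python3 go.py .510 .058 .0355 -13; python3 - <<'E'
from plant import *
from h import *
for n in ["wrist","side"]:
    c=read_camera(n);W=world(c);h,s,v=[x.astype(int) for x in cv2.split(hsv(c))]
    for b in blobs(c,(h>40)&(h<85)&(s>100),W,.1,.3,30): print(n,*b)
    if n=='side': cv2.imwrite("pics/s5.png",cv2.resize(c["frame"][80:272,180:436],(800,600))[:,:,::-1])
E
```

```text
[0.5097 0.0578 0.1632] 0.04590719878434875 24.998224675655365 [ 0.1  0.  -1.3]
t 11.8 turn [0. 0. 0.] shift now [0.02 0.   5.11] after turn [0.02 0.01 5.11] pos [0.5098 0.0575 0.1632] q1,q6 [0.01 0.24]
wrist 4853 [259. 250.] [0.5099 0.0637 0.2149] [0.046 0.034 0.028]
side 402 [281. 132.] [0.5086 0.0674 0.2103] [0.041 0.047 0.024]
```

View pics/s5.png

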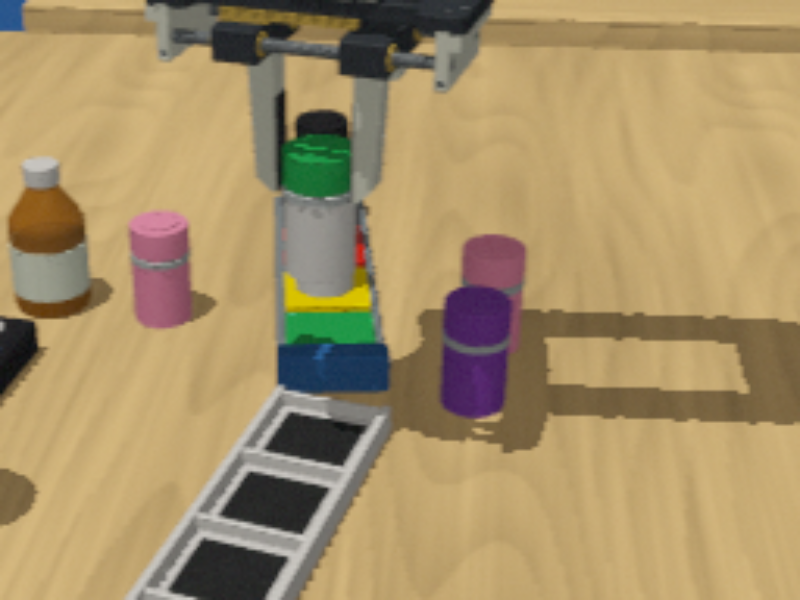

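Green is held upright above its pocket, at picture (320,210). Lower it.

>>> move_arm --pt "0 0 0 0 0 0.4 35" --pt "0 0 0 0 0 0.8 35" --pt "0 0 0 0 0 0.9 35" --pt "0 0 0 0 0 0.9 35" --pt "0 0 0 0 0 0.9 35" --pt "0 0 0 0 0 0.6 35" --pt "0 0 0 0 0 0.3 35" --pt "0 0 0 0 0 0.15 35" --pt "0 0 0 0 0 0.1 35" --pt "0 0 0 0 0 0.03 35"

```text
t: 12.9
tool_pos: [0.5104, 0.0581, 0.0369]
orientation: [2.458, 1.955, 0.002]
force: [0.8, 0.5, -1.1]
opening: 0.0453
gripper_force: 25.0
```

```bash
python3 - <<'E'
from plant import *
from h import *
c=read_camera("side");W=world(c);h,s,v=[x.astype(int) for x in cv2.split(hsv(c))]
for b in blobs(c,(h>40)&(h<85)&(s>100),W,.075,.3,30): print(*b, "top",np.nanmax(W[...,2][(h>40)&(h<85)&(s>100)&(W[...,1]>0.02)]))
s=read_state();print(s["tool_pos"],s["force"],s["wrist_torque"])
E
```

```text
330 [280. 189.] [0.5101 0.0645 0.0872] [0.041 0.05  0.023] top 0.24665620169611907
[0.51041399 0.05814665 0.03691462] [-0.04522159  0.09655357  0.00293787] [-0.06347535  0.0316975  -0.00297343]
```

>>> move_arm --pt "0 0 0 0 0 0.04 35" --pt "0 0 0 0 0 0.03 35" --pt "0 0 0 0 0 0 35" --pt "0 0 0 0 0 0 35" --pt "0 0 0 0 0 0 35" --pt "0 0 0 0 0 0 35" --pt "0 0 0 0 0 0 35" --pt "0 0 0 0 0 0 35" --pt "0 0 0 0 0 0 35" --pt "0 0 0 0 0 0 35"

```text
t: 13.95
tool_pos: [0.5104, 0.0582, 0.0353]
orientation: [2.458, 1.955, 0.002]
force: [-1.7, -0.5, 6.0]
opening: 0.0456
gripper_force: 25.0
```

Contact (6 N). Release, rise and head for yellow.

>>> move_arm --pt "0 0 0 0 0 0 93" --pt "0 0 0 0 0 0 93" --pt "0 0 0 0 0 0 93" --pt "0 0 0 0 0 0 93" --pt "0 0 0 0 0 0 93" --pt "0 0 0 0 0 -0.5 93" --pt "0 0 0 0 0 -1 93" --pt "0 0 0 0 0 -1 93" --pt "0 0 0 0 0 -1 93" --pt "0 0 0 0 0 -1 93"

```text
t: 14.95
tool_pos: [0.5099, 0.0581, 0.1491]
orientation: [2.458, 1.955, 0.001]
force: [0.4, -1.7, 0.0]
opening: 0.0926
gripper_force: 0.0
```

>>> move_arm --pt "0 0 -0.88 0 0 -0.6 93" --pt "0 0 -0.88 0 0 0 93" --pt "0 0 -0.88 0 0 0 93" --pt "0 0 -0.9 0 0 0 93" --pt "0 0 0 -1 0 0 93" --pt "0 0 0 -1 0 0 93" --pt "0 0 0 -1 0 0 93" --pt "0 0 0 -1 0 0 93" --pt "0 0 0 -1 0 0 93" --pt "0 0 0 -1 0 0 93"

```text
t: 15.95
tool_pos: [0.5315, -0.0914, 0.1632]
orientation: [2.055, 2.375, 0.001]
force: [-0.2, -0.1, -0.5]
opening: 0.0928
gripper_force: 0.0
```

```bash
python3 go.py .528 -.148 .0434 8; python3 - <<'E'
from plant import *
from h import *
c=read_camera("scene");W=world(c)
for b in blobs(c,(W[...,0]>.4)&(W[...,0]<.65),W,.083,.1,60): print(*b)
E
```

```text
t 15.95 turn [0.01 0.   0.04] shift now [-2.22 -0.47  4.79] after turn [-2.22 -0.46  4.79] pos [ 0.5315 -0.0914  0.1632] q1,q6 [-0.27 -0.41]
183 [399.  13.] [0.48   1.1344 0.0914] [0.13  0.157 0.017]
191 [251. 147.] [0.5147 0.0518 0.0876] [0.04  0.045 0.007]
448 [195. 201.] [ 0.5326 -0.1544  0.0943] [0.045 0.045 0.015]
539 [172. 227.] [ 0.5429 -0.2254  0.0944] [0.046 0.045 0.015]
672 [141. 259.] [ 0.5512 -0.302   0.0945] [0.047 0.045 0.016]
```

>>> move_arm --pt "0 0 0 -0.8 -0.16 0 93" --pt "0 0 0 -0.8 -0.16 0 93" --pt "0 0 0 -0.62 -0.14 0 93" --pt "0 0 0 0 0 0 93" --pt "0 0 0 0 0 0.9 93" --pt "0 0 0 0 0 1 93" --pt "0 0 0 0 0 1 93" --pt "0 0 0 0 0 0.9 93" --pt "0 0 0 0 0 0.6 93" --pt "0 0 0 0 0 0.4 93"

```text
t: 17.0
tool_pos: [0.5274, -0.1461, 0.0409]
orientation: [-2.054, -2.375, 0.0]
force: [0.1, 0.6, -0.0]
opening: 0.0928
gripper_force: 0.0
```

>>> move_arm --pt "0 0 0 0 0 0 35" --pt "0 0 0 0 0 0 35" --pt "0 0 0 0 0 0 35" --pt "0 0 0 0 0 0 35" --pt "0 0 0 0 0 0 35" --pt "0 0 0 0 0 0 35" --pt "0 0 0 0 0 0 35" --pt "0 0 0 0 0 0 35" --pt "0 0 0 0 0 0 35" --pt "0 0 0 0 0 0 35"

```text
t: 18.0
tool_pos: [0.528, -0.147, 0.0422]
orientation: [2.056, 2.375, 0.0]
force: [0.4, -0.7, 3.1]
opening: 0.0455
gripper_force: 25.0
```

```bash
python3 go.py .5275 .131 .163 -13
```

```text
t 18.0 turn [0.   0.   3.54] shift now [11.01  1.58 -4.83] after turn [10.83 -2.52 -4.83] pos [ 0.528  -0.147   0.0422] q1,q6 [-0.36 -0.51]
```

>>> move_arm --pt "0 0 0 0 0 -0.3 35" --pt "0 0 0 0 0 -0.8 35" --pt "0 0 0 0 0 -0.9 35" --pt "0 0 0 0 0 -0.9 35" --pt "0 0 0 0 0 -0.9 35" --pt "0 0 0 0 0 -0.8 35" --pt "0 0 0.88 0 0 -0.2 35" --pt "0 0 0.88 0 0 0 35" --pt "0 0 0.88 0 0 0 35" --pt "0 0 0.9 0 0 0 35"

```text
t: 19.0
tool_pos: [0.5276, -0.1468, 0.1621]
orientation: [-2.462, -1.951, 0.0]
force: [-0.3, 0.5, -1.4]
opening: 0.0458
gripper_force: 25.0
```

>>> move_arm --pt "0 0 0 0.5 -0.2 0 35" --pt "0 0 0 1 -0.2 0 35" --pt "0 0 0 1 -0.2 0 35" --pt "0 0 0 1 -0.2 0 35" --pt "0 0 0 1 -0.2 0 35" --pt "0 0 0 1 -0.2 0 35" --pt "0 0 0 1 -0.2 0 35" --pt "0 0 0 1 -0.3 0 35" --pt "0 0 0 1 -0.3 0 35" --pt "0 0 0 1 -0.3 0 35"

```text
t: 20.0
tool_pos: [0.5243, 0.0994, 0.162]
orientation: [-2.455, -1.96, 0.0]
force: [0.8, -0.9, -1.2]
opening: 0.0459
gripper_force: 25.0
```

```bash
python3 go.py .5275 .131 .0345 -13
```

```text
t 20.0 turn [-0.01 -0.    0.03] shift now [ 1.26 -0.15  5.1 ] after turn [ 1.26 -0.16  5.1 ] pos [0.5243 0.0994 0.162 ] q1,q6 [0.09 0.31]
```

>>> move_arm --pt "0 0 0 0.8 -0.08 0 35" --pt "0 0 0 0.5 -0.06 0 35" --pt "0 0 0 0 0 0 35" --pt "0 0 0 0 0 0.7 35" --pt "0 0 0 0 0 1 35" --pt "0 0 0 0 0 1 35" --pt "0 0 0 0 0 0.9 35" --pt "0 0 0 0 0 0.7 35" --pt "0 0 0 0 0 0.4 35" --pt "0 0 0 0 0 0.2 35"

```text
t: 21.0
tool_pos: [0.5284, 0.1292, 0.0385]
orientation: [-2.458, -1.955, 0.002]
force: [0.4, -0.1, -0.8]
opening: 0.0456
gripper_force: 25.0
```

>>> move_arm --pt "0 0 0 0 0 0.06 35" --pt "0 0 0 0 0 0.06 35" --pt "0 0 0 0 0 0.06 35" --pt "0 0 0 0 0 0.03 35" --pt "0 0 0 0 0 0.02 35" --pt "0 0 0 0 0 0 35" --pt "0 0 0 0 0 0 35" --pt "0 0 0 0 0 0 35" --pt "0 0 0 0 0 0 35" --pt "0 0 0 0 0 0 35"

```text
t: 22.0
tool_pos: [0.5295, 0.13, 0.0342]
orientation: [2.458, 1.956, 0.001]
force: [-1.1, 0.1, 5.6]
opening: 0.0455
gripper_force: 25.0
```

```bash
python3 go.py .5275 .131 .0345 -13
```

```text
t 22.0 turn [ 0.01 -0.    0.  ] shift now [ 0.02 -0.09 -0.01] after turn [ 0.02 -0.09 -0.01] pos [0.5295 0.13   0.0342] q1,q6 [0.15 0.37]
```

Contact, so release and go to red.

>>> move_arm --pt "0 0 0 0 0 0 93" --pt "0 0 0 0 0 0 93" --pt "0 0 0 0 0 0 93" --pt "0 0 0 0 0 0 93" --pt "0 0 0 0 0 0 93" --pt "0 0 0 0 0 -0.5 93" --pt "0 0 0 0 0 -1 93" --pt "0 0 0 0 0 -1 93" --pt "0 0 0 0 0 -1 93" --pt "0 0 0 0 0 -1 93"

```text
t: 23.0
tool_pos: [0.5292, 0.1299, 0.1484]
orientation: [2.458, 1.956, 0.001]
force: [-0.3, 0.6, -0.0]
opening: 0.093
gripper_force: 0.0
```

>>> move_arm --pt "0 0 -0.88 0 0 -0.6 93" --pt "0 0 -0.88 0 0 0 93" --pt "0 0 -0.88 0 0 0 93" --pt "0 0 -0.9 0 0 0 93" --pt "0 0 0 -1 -0.1 0 93" --pt "0 0 0 -1 -0.1 0 93" --pt "0 0 0 -1 -0.1 0 93" --pt "0 0 0 -1 -0.1 0 93" --pt "0 0 0 -1 -0.1 0 93" --pt "0 0 0 -1 -0.1 0 93"

```text
t: 24.0
tool_pos: [0.536, -0.0217, 0.1624]
orientation: [2.055, 2.375, 0.001]
force: [0.3, 0.0, -0.0]
opening: 0.093
gripper_force: 0.0
```

>>> move_arm --pt "0 0 0 -1 -0.1 0 93" --pt "0 0 0 -1 -0.1 0 93" --pt "0 0 0 -1 -0.1 0 93" --pt "0 0 0 -1 -0.1 0 93" --pt "0 0 0 -1 -0.1 0 93" --pt "0 0 0 -1 -0.1 0 93" --pt "0 0 0 -1 -0.1 0 93" --pt "0 0 0 -0.9 -0.1 0 93" --pt "0 0 0 0 0 0 93" --pt "0 0 0 0 0 0 93"

```text
t: 25.0
tool_pos: [0.5444, -0.219, 0.1619]
orientation: [2.057, 2.374, 0.001]
force: [-0.4, -0.3, 1.1]
opening: 0.0932
gripper_force: 0.0
```

```bash
python3 go.py .5385 -.221 .0425 8; python3 - <<'E'
from plant import *
from h import *
c=read_camera("scene");W=world(c)
for b in blobs(c,(W[...,0]>.4)&(W[...,0]<.65),W,.083,.1,60): print(*b)
cv2.imwrite("pics/s6.png",cv2.resize(c["frame"],(800,600))[:,:,::-1])
E
```

```text
t 25.0 turn [ 0.   -0.    0.03] shift now [-0.05 -0.25  4.77] after turn [-0.05 -0.24  4.78] pos [ 0.5444 -0.219   0.1619] q1,q6 [-0.47 -0.61]
188 [399.  13.] [0.4788 1.1335 0.0915] [0.131 0.149 0.017]
195 [275. 135.] [0.5308 0.1228 0.0876] [0.044 0.045 0.008]
220 [250. 147.] [0.5116 0.0512 0.0877] [0.044 0.045 0.008]
535 [172. 227.] [ 0.5427 -0.2253  0.0945] [0.047 0.045 0.016]
676 [141. 259.] [ 0.5512 -0.302   0.0944] [0.046 0.045 0.015]
```

View pics/s6.png

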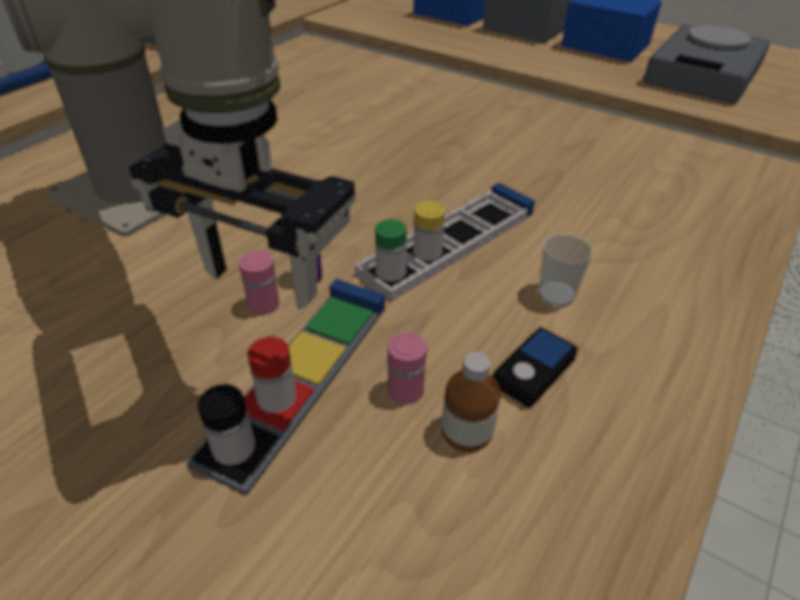

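Green stands at (390,250) and yellow at (430,230), upright in the correct pockets. Now descend on red.

>>> move_arm --pt "0 0 0 -0.05 -0.24 0 93" --pt "0 0 0 0 0 0.6 93" --pt "0 0 0 0 0 1 93" --pt "0 0 0 0 0 1 93" --pt "0 0 0 0 0 1 93" --pt "0 0 0 0 0 0.7 93" --pt "0 0 0 0 0 0.4 93" --pt "0 0 0 0 0 0.07 93" --pt "0 0 0 0 0 0 93" --pt "0 0 0 0 0 0 35"

```text
t: 26.05
tool_pos: [0.5394, -0.2214, 0.0432]
orientation: [2.055, 2.374, 0.001]
force: [0.2, -0.1, 0.2]
opening: 0.0886
gripper_force: 0.0
```

>>> move_arm --pt "0 0 0 0 0 0 35" --pt "0 0 0 0 0 0 35" --pt "0 0 0 0 0 0 35" --pt "0 0 0 0 0 0 35" --pt "0 0 0 0 0 0 35" --pt "0 0 0 0 0 0 35" --pt "0 0 0 0 0 0 35" --pt "0 0 0 0 0 0 35" --pt "0 0 0 0 0 0 35" --pt "0 0 0 0 0 0 35"

```text
t: 27.05
tool_pos: [0.5386, -0.2211, 0.042]
orientation: [-2.056, -2.375, 0.0]
force: [0.5, -0.5, -0.3]
opening: 0.0455
gripper_force: 25.0
```

```bash
python3 go.py .544 .2045 .163 -13
```

```text
t 27.05 turn [-0.    0.    3.54] shift now [16.82  2.66 -4.84] after turn [16.64 -3.62 -4.84] pos [ 0.5386 -0.2211  0.042 ] q1,q6 [-0.48 -0.62]
```

>>> move_arm --pt "0 0 0 0 0 -0.3 35" --pt "0 0 0 0 0 -0.8 35" --pt "0 0 0 0 0 -0.9 35" --pt "0 0 0 0 0 -0.9 35" --pt "0 0 0 0 0 -0.9 35" --pt "0 0 0 0 0 -0.8 35" --pt "0 0 0.88 0 0 -0.2 35" --pt "0 0 0.88 0 0 0 35" --pt "0 0 0.88 0 0 0 35" --pt "0 0 0.9 0 0 0 35"

```text
t: 28.05
tool_pos: [0.5385, -0.221, 0.1625]
orientation: [2.462, 1.951, 0.0]
force: [0.4, 0.2, -1.2]
opening: 0.0456
gripper_force: 25.0
```

>>> move_arm --pt "0 0 0 0.6 -0.2 0 35" --pt "0 0 0 1 -0.2 0 35" --pt "0 0 0 1 -0.2 0 35" --pt "0 0 0 1 -0.2 0 35" --pt "0 0 0 1 -0.2 0 35" --pt "0 0 0 1 -0.2 0 35" --pt "0 0 0 1 -0.2 0 35" --pt "0 0 0 1 -0.2 0 35" --pt "0 0 0 1 -0.2 0 35" --pt "0 0 0 1 -0.2 0 35"

```text
t: 29.05
tool_pos: [0.5432, 0.026, 0.1622]
orientation: [-2.455, -1.96, -0.0]
force: [0.0, -0.2, -0.8]
opening: 0.0458
gripper_force: 25.0
```

>>> move_arm --pt "0 0 0 1 -0.2 0 35" --pt "0 0 0 1 -0.2 0 35" --pt "0 0 0 1 -0.2 0 35" --pt "0 0 0 1 -0.2 0 35" --pt "0 0 0 1 -0.2 0 35" --pt "0 0 0 1 -0.2 0 35" --pt "0 0 0 0.8 -0.2 0 35" --pt "0 0 0 0.24 -0.2 0 35" --pt "0 0 0 0 0 0 35" --pt "0 0 0 0 0 0 35"

```text
t: 30.05
tool_pos: [0.544, 0.204, 0.162]
orientation: [2.457, 1.957, -0.001]
force: [0.0, -0.0, -0.0]
opening: 0.0457
gripper_force: 25.0
```

```bash
python3 go.py .544 .2045 .0343 -13
```

```text
t 30.05 turn [-0.    0.    0.01] shift now [ 0.02 -0.01  5.11] after turn [ 0.02 -0.01  5.11] pos [0.544 0.204 0.162] q1,q6 [0.27 0.5 ]
```

>>> move_arm --pt "0 0 0 0 0 0.5 35" --pt "0 0 0 0 0 0.9 35" --pt "0 0 0 0 0 1 35" --pt "0 0 0 0 0 1 35" --pt "0 0 0 0 0 0.7 35" --pt "0 0 0 0 0 0.5 35" --pt "0 0 0 0 0 0.2 35" --pt "0 0 0 0 0 0.1 35" --pt "0 0 0 0 0 0.05 35" --pt "0 0 0 0 0 0.05 35"

```text
t: 31.05
tool_pos: [0.5453, 0.2047, 0.038]
orientation: [2.458, 1.955, 0.003]
force: [1.3, -0.1, -0.7]
opening: 0.0457
gripper_force: 25.0
```

>>> move_arm --pt "0 0 0 0 0 0.05 35" --pt "0 0 0 0 0 0.05 35" --pt "0 0 0 0 0 0.05 35" --pt "0 0 0 0 0 0 35" --pt "0 0 0 0 0 0 35" --pt "0 0 0 0 0 0 35" --pt "0 0 0 0 0 0 35" --pt "0 0 0 0 0 0 35" --pt "0 0 0 0 0 0 35" --pt "0 0 0 0 0 0 35"

```text
t: 32.05
tool_pos: [0.5448, 0.2047, 0.0339]
orientation: [2.458, 1.956, 0.001]
force: [-1.5, -1.1, 6.2]
opening: 0.0459
gripper_force: 25.0
```

>>> move_arm --pt "0 0 0 0 0 0 93" --pt "0 0 0 0 0 0 93" --pt "0 0 0 0 0 0 93" --pt "0 0 0 0 0 0 93" --pt "0 0 0 0 0 0 93" --pt "0 0 0 0 0 -0.5 93" --pt "0 0 0 0 0 -1 93" --pt "0 0 0 0 0 -1 93" --pt "0 0 0 0 0 -1 93" --pt "0 0 0 0 0 -1 93"

```text
t: 33.05
tool_pos: [0.5446, 0.2045, 0.1479]
orientation: [2.458, 1.956, 0.001]
force: [0.7, -0.1, -0.3]
opening: 0.0932
gripper_force: 0.0
```

>>> move_arm --pt "0 0 -0.88 0 0 -0.6 93" --pt "0 0 -0.88 0 0 0 93" --pt "0 0 -0.88 0 0 0 93" --pt "0 0 -0.9 0 0 0 93" --pt "0 0 0 -1 -0.13 0 93" --pt "0 0 0 -1 -0.13 0 93" --pt "0 0 0 -1 -0.13 0 93" --pt "0 0 0 -1 -0.13 0 93" --pt "0 0 0 -1 -0.13 0 93" --pt "0 0 0 -1 -0.13 0 93"

```text
t: 34.05
tool_pos: [0.5468, 0.0522, 0.1619]
orientation: [2.055, 2.375, 0.001]
force: [0.3, 0.1, -1.0]
opening: 0.0935
gripper_force: 0.0
```

>>> move_arm --pt "0 0 0 -1 -0.13 0 93" --pt "0 0 0 -1 -0.13 0 93" --pt "0 0 0 -1 -0.13 0 93" --pt "0 0 0 -1 -0.13 0 93" --pt "0 0 0 -1 -0.13 0 93" --pt "0 0 0 -1 -0.13 0 93" --pt "0 0 0 -1 -0.13 0 93" --pt "0 0 0 -1 -0.13 0 93" --pt "0 0 0 -1 -0.13 0 93" --pt "0 0 0 -1 -0.13 0 93"

```text
t: 35.05
tool_pos: [0.5504, -0.2, 0.1619]
orientation: [2.055, 2.375, 0.0]
force: [-0.8, -0.1, -0.3]
opening: 0.093
gripper_force: 0.0
```

>>> move_arm --pt "0 0 0 -1 -0.13 0 93" --pt "0 0 0 -1 -0.13 0 93" --pt "0 0 0 -1 -0.13 0 93" --pt "0 0 0 -0.7 -0.13 0 93" --pt "0 0 0 0 0 0 93" --pt "0 0 0 0 0 0 93" --pt "0 0 0 0 0 0 93" --pt "0 0 0 0 0 0 93" --pt "0 0 0 0 0 0 93" --pt "0 0 0 0 0 0 93"

```text
t: 36.05
tool_pos: [0.5509, -0.2917, 0.1608]
orientation: [2.055, 2.376, 0.0]
force: [1.1, -1.1, 0.4]
opening: 0.0928
gripper_force: 0.0
```

```bash
python3 go.py .547 -.297 .0422 8; python3 - <<'E'
from plant import *
from h import *
c=read_camera("scene");W=world(c)
for b in blobs(c,(W[...,0]>.4)&(W[...,0]<.65),W,.083,.1,60): print(*b)
E
```

```text
t 36.05 turn [0.   0.   0.05] shift now [-0.19 -0.19  4.75] after turn [-0.19 -0.18  4.75] pos [ 0.5509 -0.2917  0.1608] q1,q6 [-0.57 -0.71]
186 [398.  13.] [0.4772 1.1322 0.0916] [0.131 0.156 0.017]
174 [298. 122.] [0.547  0.2001 0.0875] [0.046 0.045 0.007]
197 [275. 135.] [0.5306 0.123  0.0875] [0.045 0.045 0.007]
220 [250. 147.] [0.5118 0.0514 0.0875] [0.045 0.045 0.007]
670 [141. 259.] [ 0.5513 -0.302   0.0945] [0.046 0.045 0.016]
```

>>> move_arm --pt "0 0 0 -0.19 -0.18 0 93" --pt "0 0 0 0 0 0.6 93" --pt "0 0 0 0 0 1 93" --pt "0 0 0 0 0 1 93" --pt "0 0 0 0 0 1 93" --pt "0 0 0 0 0 0.7 93" --pt "0 0 0 0 0 0.4 93" --pt "0 0 0 0 0 0.07 93" --pt "0 0 0 0 0 0 93" --pt "0 0 0 0 0 0 35"

```text
t: 37.1
tool_pos: [0.5478, -0.2981, 0.0427]
orientation: [2.055, 2.374, 0.0]
force: [-0.1, -0.3, 0.2]
opening: 0.0887
gripper_force: 0.0
```

>>> move_arm --pt "0 0 0 0 0 0 35" --pt "0 0 0 0 0 0 35" --pt "0 0 0 0 0 0 35" --pt "0 0 0 0 0 0 35" --pt "0 0 0 0 0 0 35" --pt "0 0 0 0 0 0 35" --pt "0 0 0 0 0 0 35" --pt "0 0 0 0 0 0 35" --pt "0 0 0 0 0 0 35" --pt "0 0 0 0 0 0 35"

```text
t: 38.1
tool_pos: [0.547, -0.2976, 0.0415]
orientation: [-2.056, -2.375, 0.0]
force: [0.3, -0.6, 0.8]
opening: 0.0457
gripper_force: 25.0
```

```bash
python3 go.py .561 .277 .163 -13
```

```text
t 38.1 turn [-0.    0.    3.54] shift now [22.66  3.85 -4.86] after turn [22.52 -4.62 -4.86] pos [ 0.547  -0.2976  0.0415] q1,q6 [-0.58 -0.72]
```

>>> move_arm --pt "0 0 0 0 0 -0.3 35" --pt "0 0 0 0 0 -0.8 35" --pt "0 0 0 0 0 -0.9 35" --pt "0 0 0 0 0 -0.9 35" --pt "0 0 0 0 0 -0.9 35" --pt "0 0 0 0 0 -0.8 35" --pt "0 0 0.88 0 0 -0.2 35" --pt "0 0 0.88 0 0 0 35" --pt "0 0 0.88 0 0 0 35" --pt "0 0 0.9 0 0 0 35"

```text
t: 39.1
tool_pos: [0.547, -0.2976, 0.1621]
orientation: [2.462, 1.951, 0.0]
force: [-0.6, -0.1, -1.1]
opening: 0.0455
gripper_force: 25.0
```

>>> move_arm --pt "0 0 0 0.6 -0.2 0 35" --pt "0 0 0 1 -0.2 0 35" --pt "0 0 0 1 -0.2 0 35" --pt "0 0 0 1 -0.2 0 35" --pt "0 0 0 1 -0.2 0 35" --pt "0 0 0 1 -0.2 0 35" --pt "0 0 0 1 -0.2 0 35" --pt "0 0 0 1 -0.2 0 35" --pt "0 0 0 1 -0.2 0 35" --pt "0 0 0 1 -0.2 0 35"

```text
t: 40.1
tool_pos: [0.5517, -0.0505, 0.1618]
orientation: [-2.455, -1.96, -0.0]
force: [-0.8, 0.0, -1.1]
opening: 0.0458
gripper_force: 25.0
```

>>> move_arm --pt "0 0 0 1 -0.2 0 35" --pt "0 0 0 1 -0.2 0 35" --pt "0 0 0 1 -0.2 0 35" --pt "0 0 0 1 -0.2 0 35" --pt "0 0 0 1 -0.2 0 35" --pt "0 0 0 1 -0.2 0 35" --pt "0 0 0 1 -0.2 0 35" --pt "0 0 0 1 -0.2 0 35" --pt "0 0 0 1 -0.2 0 35" --pt "0 0 0 1 -0.2 0 35"

```text
t: 41.1
tool_pos: [0.5588, 0.2041, 0.1618]
orientation: [-2.455, -1.96, -0.0]
force: [-0.2, 0.7, -0.9]
opening: 0.0458
gripper_force: 25.0
```

>>> move_arm --pt "0 0 0 1 -0.2 0 35" --pt "0 0 0 1 -0.2 0 35" --pt "0 0 0 0.6 -0.1 0 35" --pt "0 0 0 0.32 -0.12 0 35" --pt "0 0 0 0 0 0 35" --pt "0 0 0 0 0 0 35" --pt "0 0 0 0 0 0 35" --pt "0 0 0 0 0 0 35" --pt "0 0 0 0 0 0 35" --pt "0 0 0 0 0 0 35"

```text
t: 42.1
tool_pos: [0.5611, 0.2766, 0.1615]
orientation: [2.459, 1.955, 0.0]
force: [0.1, 0.1, -2.0]
opening: 0.0458
gripper_force: 25.0
```

```bash
python3 go.py .561 .277 .0338 -13
```

```text
t 42.1 turn [ 0. -0. -0.] shift now [ 0.02 -0.01  5.11] after turn [ 0.02 -0.01  5.11] pos [0.5611 0.2766 0.1615] q1,q6 [0.38 0.6 ]
```

>>> move_arm --pt "0 0 0 0 0 0.5 35" --pt "0 0 0 0 0 0.9 35" --pt "0 0 0 0 0 1 35" --pt "0 0 0 0 0 1 35" --pt "0 0 0 0 0 0.7 35" --pt "0 0 0 0 0 0.5 35" --pt "0 0 0 0 0 0.2 35" --pt "0 0 0 0 0 0.1 35" --pt "0 0 0 0 0 0.05 35" --pt "0 0 0 0 0 0.05 35"

```text
t: 43.1
tool_pos: [0.5618, 0.2773, 0.0376]
orientation: [2.458, 1.956, 0.003]
force: [0.9, 0.6, -0.2]
opening: 0.0455
gripper_force: 25.0
```

>>> move_arm --pt "0 0 0 0 0 0.05 35" --pt "0 0 0 0 0 0.05 35" --pt "0 0 0 0 0 0.05 35" --pt "0 0 0 0 0 0 35" --pt "0 0 0 0 0 0 35" --pt "0 0 0 0 0 0 35" --pt "0 0 0 0 0 0 35" --pt "0 0 0 0 0 0 35" --pt "0 0 0 0 0 0 35" --pt "0 0 0 0 0 0 35"

```text
t: 44.1
tool_pos: [0.5614, 0.2771, 0.0335]
orientation: [2.458, 1.956, 0.001]
force: [-1.7, -1.1, 5.4]
opening: 0.0455
gripper_force: 25.0
```

Contact, so release, rise and retreat, then check.

>>> move_arm --pt "0 0 0 0 0 0 93" --pt "0 0 0 0 0 0 93" --pt "0 0 0 0 0 0 93" --pt "0 0 0 0 0 0 93" --pt "0 0 0 0 0 0 93" --pt "0 0 0 0 0 -0.5 93" --pt "0 0 0 0 0 -1 93" --pt "0 0 0 0 0 -1 93" --pt "0 0 0 0 0 -1 93" --pt "0 0 0 0 0 -1 93"

```text
t: 45.1
tool_pos: [0.5611, 0.277, 0.1475]
orientation: [2.458, 1.956, 0.002]
force: [-0.2, -0.3, 0.4]
opening: 0.093
gripper_force: 0.0
```

>>> move_arm --pt "0 0 0 0 0 -1 93" --pt "0 0 0 0 0 -1 93" --pt "0 0 0 0 -0.5 0 93" --pt "0 0 0 0 -0.5 0 93" --pt "0 0 0 0 -0.5 0 93" --pt "0 0 0 0 -0.5 0 93" --pt "0 0 0 0 -0.5 0 93" --pt "0 0 0 0 0 0 93" --pt "0 0 0 0 0 0 93" --pt "0 0 0 0 0 0 93"

```text
t: 46.1
tool_pos: [0.5004, 0.2909, 0.1952]
orientation: [2.458, 1.956, 0.0]
force: [0.5, -1.0, 0.0]
opening: 0.0932
gripper_force: 0.0
```

```bash
python3 - <<'E'
from plant import *
from h import *
c=read_camera("scene");W=world(c)
for b in blobs(c,(W[...,0]>.4)&(W[...,0]<.65),W,.083,.1,60): print(*b)
cv2.imwrite("pics/s7.png",cv2.resize(c["frame"],(800,600))[:,:,::-1])
E
```

```text
184 [398.  13.] [0.4766 1.132  0.0915] [0.131 0.151 0.017]
158 [317. 112.] [0.5631 0.2712 0.0874] [0.045 0.048 0.008]
176 [297. 122.] [0.5465 0.1999 0.0875] [0.046 0.046 0.007]
199 [275. 135.] [0.5307 0.1227 0.0876] [0.045 0.046 0.007]
223 [250. 147.] [0.5117 0.0509 0.0875] [0.045 0.047 0.007]
```

View pics/s7.png

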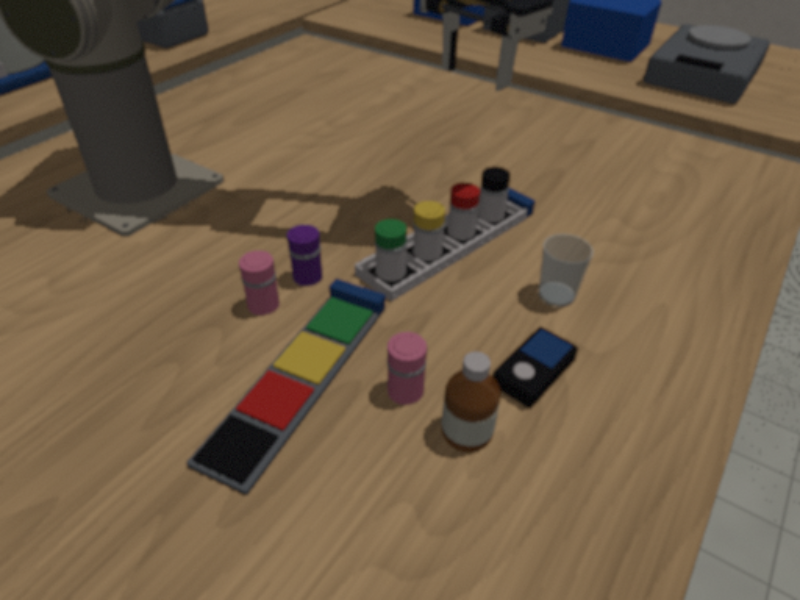

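All four cups stand upright in the tray, from green at (390,250) to black at (495,195) next to the blue block. The bystanders and look-alikes haven't moved.

```bash
python3 -c "
from plant import *
print(close_job())"
```

```text
the job is handed in; nothing more can be done
None
```

The job is handed in: all four cups stand upright on their pocket floors in reverse order (from the tray's blue block: black, red, yellow, green), released at about 46 s, with the beaker, bottle and meter where they were; the first try at green closed above its lid without touching it.

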